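# Fetch the hanger from under the riser with the reacher and hang it on its two pins

### The arm

A 6-joint arm with a two-finger parallel gripper is mounted at the origin on the work surface. World frame = base frame: x ahead of the robot, y to its left, z up, the work surface at z = 0. Lengths are in m, angles in rad, forces in N, time in s.
With the tool pointing down it reaches from about 0.425 to 0.925 m from the base axis. Payload 12.5 kg.
Tool frame: the origin (TCP) lies midway between the tips of the shut fingers; the grasp point (between the pads) lies 19 mm behind it (ctrl.grip_point_offset is the distance from the TCP to the grasp point, in m); z points along the fingers, y is the line along which they close (so a half turn about z gives the same grasp; the last joint's range is limited). The gripper opens to 85 mm and grips with 20 to 120 N. Pads are 22 mm wide; open, the fingers measure 114 mm over their backs; the gripper's body (76 mm by 85 mm) begins 54 mm behind the grasp point. The pads swing forward as they close: fully open they stand 13 mm farther back than shut.
Start: joints at [-1.249, 0.491, 1.559, -0, 1.092, -0.106], TCP at [0.259, -0.569, 0.231] pointing down, gripper open.
Joint ranges: [-3.1, 3.1], [-0.84, 2.19], [0.05, 2.79], [-1.13, 4.28], [0.06, 2.93], [-2.69, 2.69]. Speed limits (rad/s): [2.22, 2.22, 2.79, 3.14, 3.14, 3.14].

### API

Orientations are given as [roll, pitch, yaw] about the fixed x, y, z axes, in that order (R = Rz(yaw) Ry(pitch) Rx(roll)).
In Python, from plant import ctrl gives the robot as it stands.
- The arm moves only by the shell command python3 -m creep 'ROWS' [OPENING] [FORCE]. ROWS is JSON, a list of rows, each a list of 6 numbers: the shift along the tool's x, y, z in cm, then the turn, a rotation vector about the tool's x, y, z in degrees. A call has 1 to 10 rows; each row is the pose to reach, as a shift and turn from the pose commanded when the call began, along the tool's axes at that moment; what a row does not reach only later rows make up. A row lasts 1/8 s, in which the tool goes at most 62.5 mm and 10.7 degrees, less where a joint would pass 70% of its speed; a pose out of reach is approached as far as the arm can. A call with a gripper value outside its range is refused whole. OPENING is the gripper's target within -1 to 1 (fully open at 1, half-way at 0, shut at -1), set as the call begins (- or left out, the last holds). The fingers move at their own pace and stop on an object; FORCE is the grip in N (left out, the last holds). Time passes only in rows, so rows that repeat a pose let the fingers close. It gives the time, the measured TCP pose, the force, the opening and the grip force at its end, in the units of the state.
- ctrl.get_obs(): the state, without advancing time (a new reading comes with each control period).
- ctrl.get_image(name): name is "scene" or "side" or "wrist"; returns the picture (384x512x3 uint8, blue, green, red); there is no depth.
- ctrl.camera_params(name): a dict with "fx", "fy", "cx", "cy" (pixels), "rvec" (rotation vector, rad) and "tvec" (3), from world to camera coordinates, as OpenCV has them. Camera axes: x right, y down, z forward; pixel columns grow to the right and rows downward; lengths in m; the calibration is good to about 2 mm. A picture is of the moment at which its call begins: read the wrist's pose just before it. camera_params takes no time and is no camera call; for the wrist camera it gives the pose at the moment of the call.
- ctrl.sign_off(): hands the job in; it is judged then, once.
The state is a dict: "clock": time; "q": joint angles; "qvel": joint speeds; "effort": joint torques, N m; "tcp_pos": TCP position; "eef_rot": TCP orientation; "contact_force": force on the tool from outside, world axes, zero at the start; "torque": the same for the moment, N m; "width": finger opening in m; "grasp_force": force on a finger pad.
Only numpy, scipy, OpenCV 4.12 (cv2) and the standard library are available. Lean on these libraries where they do the work, as an engineer would, in place of code of your own. Each camera call takes 0.05 s, during which the arm holds its last target. There are 200 camera calls.

### The job

The metal hanger has slid under the clear riser. Pick up the reacher, squeeze its trigger so the jaws close on the hanger's foot while it is still under there, draw the hanger right out into the open with the jaws, and let go, leaving the reacher lying flat on the shelf top; then take the hanger by the tab on its top and hang it with both holes over the two pins of the stand, foot side facing out as it was. Do not put the fingers on the hanger while it is still under the riser, do not tip it over, and leave everything else where it is.

Things in the scene. Friction and masses are not known exactly. Their poses are not given: they have to be found in the camera images.
- reacher_grip (a point): Reacher: short one-hand grabber, 210 mm long, lying flat, jaws roughly to +y at the start; plain grey plastic, aluminium shaft. Point: middle of its hand grip, 23 mm above its underside. x points to the jaws, z up. Grip 42 mm tall, 56 mm wide in y: fixed half (outer face y = -28 mm), trigger bar (outer face y = +28 mm, 66 mm long). Pinch both from above within 30 mm in x of this point.
- reacher: The same reacher, 0.2 kg, balanced at the grip's middle; origin on its underside, below reacher_grip. It ends 58 mm behind; a 98 mm wide, 21 mm tall crosshead has its front face 104 mm ahead; the jaws reach from there to 152 mm ahead.
- trigger (a joint): Trigger travel in m: 0 let go (jaws open), 0.018 fully in; springs back. A pinch under 8 N holds the reacher and does not move it; the spring grows from 8 N to 12.5 N at full travel, so squeeze with 25 to 35 N. Jaws meet the hanger's foot at about 0.013. As two fingers close evenly, the reacher shifts to its own +y by half the travel.
- jaw_point (a point): Point midway between the reacher's jaws, 128 mm ahead of the grip's middle, 12 mm above its underside; axes as the reacher's.
- jaw_left: The reacher's jaw on its +y side: 48 x 8 x 20 mm, 2.5 to 22.5 mm over the underside. Its inner face stands 36 mm from the centre line when open and moves in 1.22 mm per mm of trigger. Origin and axes are the reacher's, shifted with the jaw.
- jaw_right: The same on the -y side. Both jaws move together: 72 mm between them open, 28 mm shut.
- hanger_mid (a point): Bare aluminium hanger standing on its foot under the riser, 0.24 kg, 96 mm tall. Point: middle of its upright plate, 48 mm above its underside. z up, x points backwards, away from the robot. Plate 12 mm thick (x), 100 mm wide (y), 62 mm tall; above it in the middle a tab 36 mm wide (y), 12 mm thick, up to 96 mm: pinch its sides across y from above.
- hanger: The same hanger; origin on its underside, below hanger_mid. Its foot is a block 40 mm wide (y), 26 mm tall, from 36 mm in front (x = -36 mm) to 22 mm behind the plate's middle; the jaws fit over the sides of its front part.
- hole_left (a point): Centre of the hanger's hole at y = +32 mm, 45 mm above its underside: 16 mm wide (y), 18 mm high, through the 12 mm plate along x. Axes as the hanger's.
- hole_right (a point): The same at y = -32 mm.
- riser: Fixed low riser of clear acrylic, 200 deep (x) x 260 wide (y) x 119 mm tall, open at front (-x) and back; 105 mm clear below its top, 12 mm side panels. Origin at the centre of its footprint: front edge at x = -100 mm; x points to the back. A black media box, 34 mm tall, stands on its rear half from x = 12 mm on.
- stand: Fixed low steel stand for the hanger, 112 mm tall, origin on the table under its rear edge; x points backwards. Two posts at x = -70, y = +/-78 mm carry a crossbar (front face x = -77 mm, z 94 to 112 mm); two pins stick out of it towards -x. Base plate x -120 to 0 mm, 200 mm wide, 12 mm thick.
- pin_left (a point): Middle of the pin at the stand's x = -97, y = +32 mm, 103.5 mm above the table. Round pin, 8 mm thick, along the stand's x, from the crossbar 20 mm behind this point to its free end 29 mm in front, rising 8 degrees towards the free end (3.5 mm higher there than here). Axes are the stand's.
- pin_right (a point): The same at y = -32 mm.
- controller: Bystander: orange game controller, about 85 x 150 x 45 mm; origin on its underside.
- remote: Bystander: matte silver remote, 165 x 44 x 18 mm; origin on its underside.
- pen_pot: Bystander: cube-shaped white ceramic pen pot, 85 x 85 x 90 mm, pens up to 145 mm high; origin on its underside.
- speaker: Bystander: round grey puck-shaped speaker, 96 mm across, 40 mm tall; origin on its underside.
- charger: Bystander: black battery charger, 72 x 42 x 33 mm; origin on its underside.
Things that resemble listed ones, but are neither listed nor needed, are in the scene too. Several things have the shape of the stand; the one meant has the colours described above. Leave any red look-alike of the reacher alone.

How it is judged:
On the way, in this order (a step that is already met when the one before it is completed fails the run):
1. with the reacher held and its trigger squeezed, both jaws grip the hanger while it is still under the riser (contact force between each of jaw_left, jaw_right and hanger above 1 N and contact force between the fingers and reacher above 3 N and value of joint trigger above 0.006 m and x of hanger_mid in the frame of riser above -0.1 m), for 0.1 s.
2. the jaws, still closed on it, have drawn the hanger's plate out past the riser's front edge (contact force between each of jaw_left, jaw_right and hanger above 0.5 N and x of hanger_mid in the frame of riser below -0.12 m), for 0.1 s.
3. the jaws have let go: the trigger is released and the hanger stands in the open (value of joint trigger below 0.003 m and contact force between the fingers and reacher below 0.2 N and height (world z) of hanger below 0.006 m and angle between hanger's own z axis and vertical below 0.1 rad), for 0.1 s.
4. the fingers have taken the hanger and lifted it clear of the shelf top (contact force between the fingers and hanger above 1 N and height (world z) of hanger above 0.03 m), for 0.1 s.
At the end, for the whole second after the job is handed in: The hanger hangs still, left hole on left pin, right on right (hole centre within 7.5 mm sideways, 11 mm in height, 21 mm in front to 20 mm behind the pin's middle), leaning under 0.4 rad; the reacher lies flat and still on the shelf top, trigger released, not touching the hanger (x of hole_left in the frame of pin_left between -0.021 and 0.02 m and y of hole_left in the frame of pin_left between -0.0075 and 0.0075 m and z of hole_left in the frame of pin_left between -0.011 and 0.011 m and x of hole_right in the frame of pin_right between -0.021 and 0.02 m and y of hole_right in the frame of pin_right between -0.0075 and 0.0075 m and z of hole_right in the frame of pin_right between -0.011 and 0.011 m and angle between hanger's own z axis and vertical below 0.4 rad and linear speed of each of hanger, reacher below 0.02 m/s and contact force between hanger and reacher below 0.2 N and height (world z) of reacher_grip below 0.04 m and angle between reacher's own z axis and vertical below 0.2 rad and value of joint trigger below 0.003 m).
It fails at once if the fingers touch the hanger while it is still under the riser (contact force between the fingers and hanger above 0.5 N and x of hanger_mid in the frame of riser above -0.1 m and height (world z) of hanger below 0.02 m).
It fails at once if the hanger is tipped over (leans more than 0.7 rad) (angle between hanger's own z axis and vertical above 0.7 rad).
It fails at once if a bystander (controller, remote, pen pot, speaker or charger) is pushed more than 30 mm (distance of any of controller, remote, pen_pot, speaker, charger from where it was at the start of the episode above 0.03 m).
It also fails if it takes over 72 s, if anything falls off the work surface, if the arm or the gripper's body presses on something with over 40 N, if the wrist force passes 120 N, or if a joint passes its speed limit or range.

## Working session

There is one attempt and no reset: what is moved stays moved. The work goes in short steps, Python scripts to look and compute and a shell command to move; the robot and the scene stay as the last step left them, time stands still between calls to the robot, and variables do not carry over. Pictures are saved under pics/ and viewed, at most 10 in all, crops included, and the job is handed in when it is done.

```bash
ls; mkdir -p pics
python3 - <<'E'
from plant import ctrl
import cv2,numpy as np
for n in ["scene","side"]:
    cv2.imwrite(f"pics/{n}0.png",cv2.resize(ctrl.get_image(n),(800,600),interpolation=cv2.INTER_CUBIC))
    p=ctrl.camera_params(n);R=cv2.Rodrigues(np.array(p["rvec"]))[0];print(n,p["fx"],p["cx"],p["cy"],-R.T@np.array(p["tvec"]),R[2])
o=ctrl.get_obs();print(o)
E
```

```text
pics
scene 417.4802355598142 254.9609136143713 196.14960458108408 [0.95814731 0.82355408 0.84951763] [-0.38627484 -0.67356666 -0.63015848]
side 389.2366304381684 251.40111923038955 192.82383683546723 [0.04496354 0.64161724 0.85233372] [ 0.41836319 -0.59491379 -0.6863307 ]
{'clock': 0.1, 'q': array([-1.24861568e+00,  4.91475533e-01,  1.55940735e+00,  6.19431327e-08,
        1.09167492e+00, -1.05616181e-01]), 'qvel': array([-0.00125648, -0.00233961, -0.00096335, -0.00157074,  0.00072176,
        0.00038301]), 'effort': array([ 2.65629911e-03, -6.19446373e+01, -2.62026465e+01, -1.61571811e-04,
        2.89934025e-03, -2.10153559e-05]), 'tcp_pos': array([ 0.25923922, -0.56847852,  0.23079443]), 'eef_rot': array([-3.14063288e+00, -1.01801399e-04,  4.27796749e-01]), 'contact_force': array([ 0.67818592,  0.40109637, -0.54671256]), 'torque': array([-0.0453025 ,  0.00284083, -0.00478861]), 'grasp_force': 0.0, 'width': 0.08577615509326952}
```

View pics/scene0.png

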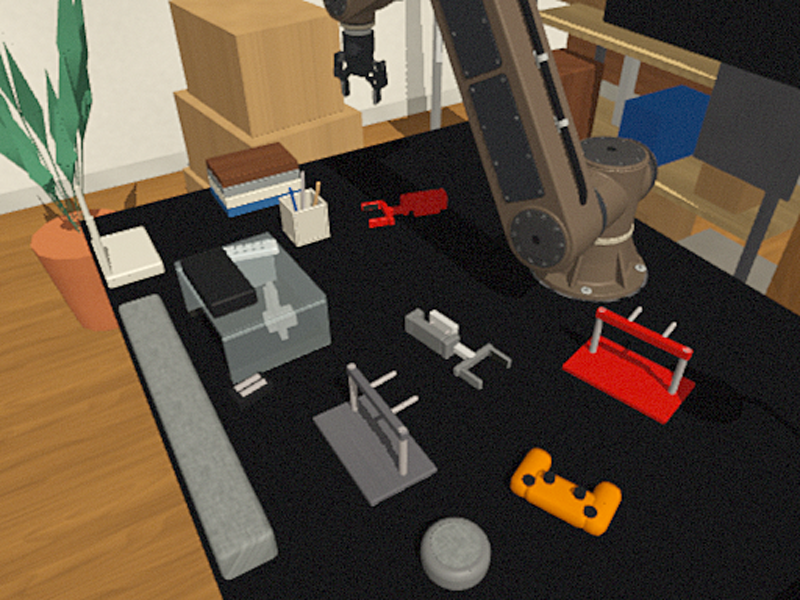

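View pics/side0.png

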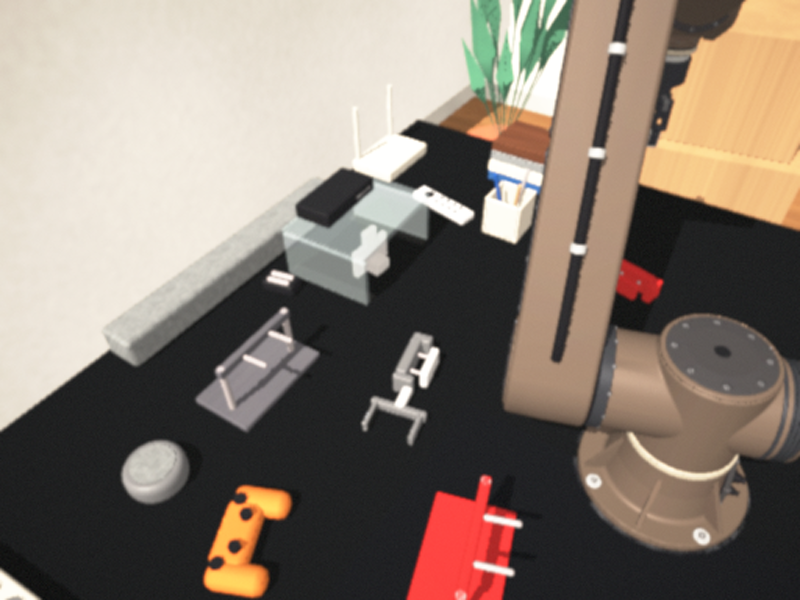

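Candidates. Reacher: grey at scene (455,345), red at (405,205); the grey one fits. Stand: grey steel at (375,430), red at (630,360); the grey one fits. The hanger is under the riser at (280,310). I'll confirm with enlarged crops.

Run:
```python
from plant import ctrl
import cv2
for n,(a,b,c,d) in {"scene":(105,145,335,325),"side":(120,105,290,277)}.items():
    im=ctrl.get_image(n)[b:d,a:c]; s=3.4
    im=cv2.resize(im,None,fx=s,fy=s,interpolation=cv2.INTER_CUBIC)
    im=cv2.convertScaleAbs(im,alpha=1.3,beta=15)
    for k in range(0,c-a,20):
        cv2.putText(im,str(a+k),(int(k*s),10),0,.35,(0,255,255),1); cv2.line(im,(int(k*s),12),(int(k*s),18),(0,255,255),1)
    for k in range(0,d-b,20):
        cv2.putText(im,str(b+k),(0,int(k*s)+4),0,.35,(0,255,255),1)
    cv2.imwrite(f"pics/{n}1.png",im); print(im.shape)
```

```text
(612, 782, 3)
(585, 578, 3)
```

View pics/scene1.png

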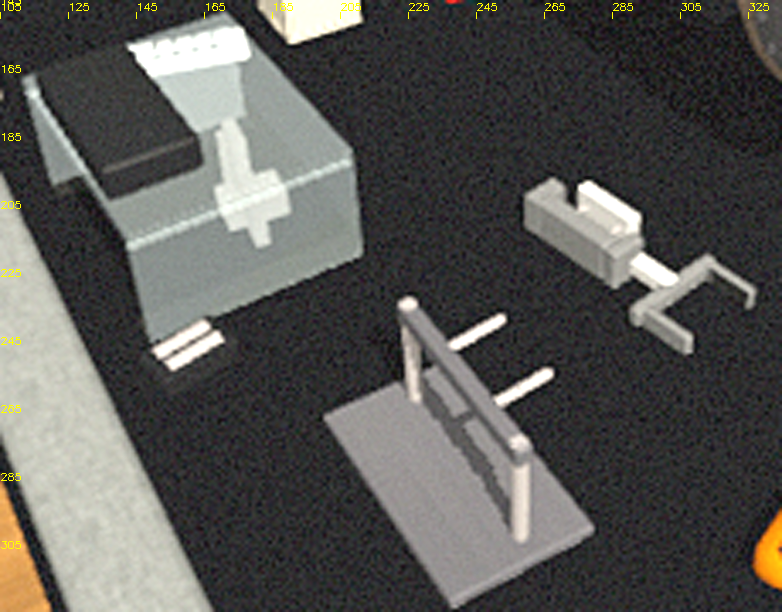

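View pics/side1.png

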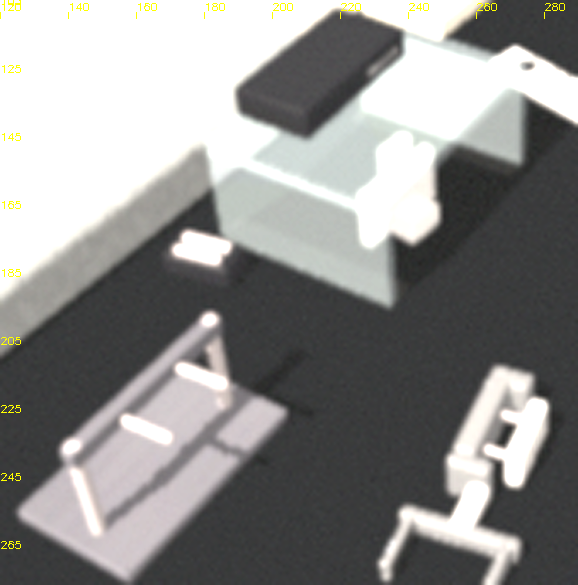

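```bash
cat > h.py <<'E'
from plant import ctrl
import cv2,numpy as np
from scipy.optimize import least_squares
def proj(n,P,p=None):
    p=p or ctrl.camera_params(n)
    K=np.array([[p["fx"],0,p["cx"]],[0,p["fy"],p["cy"]],[0,0,1.]])
    return cv2.projectPoints(np.array(P,float).reshape(-1,1,3),np.array(p["rvec"]),np.array(p["tvec"]),K,None)[0].reshape(-1,2)
def W(v,P):
    c,s=np.cos(v[2]),np.sin(v[2]);P=np.atleast_2d(P)
    return np.c_[v[0]+c*P[:,0]-s*P[:,1],v[1]+s*P[:,0]+c*P[:,1],P[:,2]]
def fit(v0,obs,cams=None):  # obs: list (cam,(px,py),(X,Y,Z) mm)
    cams=cams or {n:ctrl.camera_params(n) for n in {o[0] for o in obs}}
    def f(v): return np.concatenate([proj(n,W(v,np.array(P)/1000.),cams[n])[0]-np.array(u) for n,u,P in obs])
    r=least_squares(f,v0,loss="soft_l1"); print(np.round(r.x[:2],4),round(np.degrees(r.x[2]),2));print(np.round(f(r.x).reshape(-1,2),1).tolist());return r.x
S=lambda x,y:(105+x/3.4-.35,145+y/3.4-.35)
D=lambda x,y:(120+x/3.4-.35,105+y/3.4-.35)
def box(x0,x1,y0,y1,z0,z1):
    c=[(x,y,z) for x in(x0,x1) for y in(y0,y1) for z in(z0,z1)]
    return [(c[i],c[j]) for i,j in [(0,1),(2,3),(4,5),(6,7),(0,2),(1,3),(4,6),(5,7),(0,4),(1,5),(2,6),(3,7)]]
def draw(im,n,v,segs,col,off,s):
    for a,b in segs:
        q=(proj(n,W(v,np.array([a,b])/1000.))-off+.35)*s
        cv2.line(im,tuple(map(int,q[0])),tuple(map(int,q[1])),col,1,cv2.LINE_AA)
E
cat > f1.py <<'E'
from h import *
s,d="scene","side"
R=fit([.75,-.1,0],[(s,S(352,157),(-100,130,119)),(s,S(130,245),(100,130,119)),(s,S(232,15),(-100,-130,119)),(s,S(360,258),(-100,130,0)),(s,S(150,340),(100,130,0)),(d,D(392,307),(-100,130,0)),(d,D(222,235),(100,130,0)),(d,D(522,165),(-100,-130,0))])
T=fit([.75,.2,0],[(s,S(408,303),(-70,-78,112)),(s,S(518,443),(-70,78,112)),(s,S(503,320),(-126,-32,107)),(s,S(550,374),(-126,32,107)),(s,S(413,400),(-70,-78,12)),(s,S(520,540),(-70,78,12)),
(d,D(210,320),(-70,-78,112)),(d,D(70,447),(-70,78,112)),(d,D(225,384),(-126,-32,107)),(d,D(168,437),(-126,32,107)),(d,D(222,405),(-70,-78,12)),(d,D(98,530),(-70,78,12))])
G=fit([.5,.0,1.9],[(s,S(753,292),(152,40,22)),(s,S(690,340),(152,-40,22)),(s,S(710,258),(95,49,22)),(s,S(633,312),(95,-49,22)),(d,(411*.64,440*.64),(152,40,12)),(d,(366*.64,428*.64),(152,-40,12)),(d,(424*.64,410*.64),(95,47,22)),(d,(376*.64,401*.64),(95,-47,22))])
np.save("fits.npy",[R,T,G])
H=[R[0],R[1],R[2]]
E
python3 f1.py
python3 - <<'E'
from h import *
R,T,G=np.load("fits.npy")
out=[]
for n,(a,b,c,d) in {"scene":(110,145,210,255),"side":(180,105,280,215)}.items():
    im=ctrl.get_image(n)[b:d,a:c];s=4
    im=cv2.resize(im,None,fx=s,fy=s,interpolation=cv2.INTER_CUBIC)
    draw(im,n,R,box(-100,100,-130,130,0,119),(0,255,0),np.array([a,b]),s)
    for k in range(0,100,10):
        cv2.line(im,(k*s,0),(k*s,8 if k%20 else 16),(0,255,255),1)
    for k in range(0,110,10): cv2.line(im,(0,k*s),(8 if k%20 else 16,k*s),(0,255,255),1)
    out.append(im)
cv2.imwrite("pics/han.png",np.hstack(out))
E
```

```text
[ 0.7103 -0.1803] 1.53
[[0.5, -1.9], [-1.8, -2.8], [-0.4, -1.7], [1.2, -0.6], [-0.1, 0.8], [-2.4, 1.0], [-1.2, 0.8], [0.6, -0.3]]
[0.7161 0.2058] 1.64
[[-0.3, 0.0], [0.2, -0.7], [0.2, -1.1], [0.3, -1.2], [0.3, -1.6], [-0.1, -2.1], [-1.7, -0.1], [-0.9, -0.2], [-0.7, 0.7], [-0.1, 1.0], [-0.2, -0.5], [-1.0, -0.3]]
[0.4275 0.0351] 104.96
[[0.3, -1.9], [1.1, -1.7], [-0.7, -2.7], [0.1, -1.9], [-0.8, 0.8], [-1.5, 0.1], [0.2, 0.8], [-2.9, -2.5]]
```

View pics/han.png

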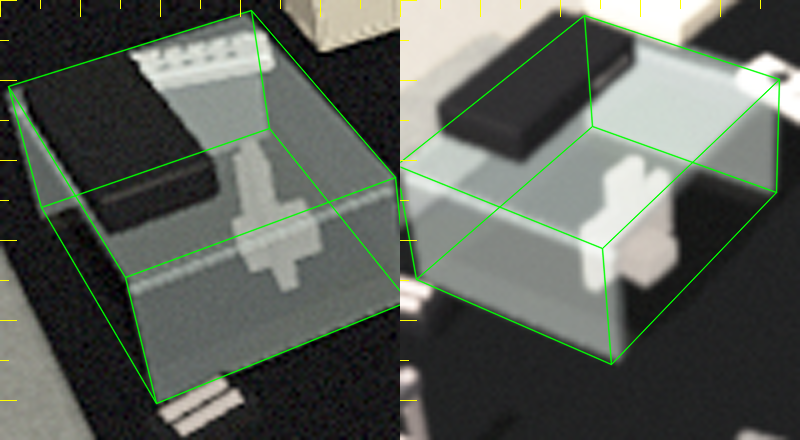

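```bash
cat > f2.py <<'E'
from h import *
from scipy.optimize import minimize
R,T,G=np.load("fits.npy")
parts=[box(-6,6,-50,50,17,79),box(-6,6,-18,18,79,96),box(-36,22,-20,20,0,26)]
poly={"scene":([(233,140),(258,138),(270,170),(272,190),(302,195),(322,232),(318,250),(295,262),(299,288),(282,292),(272,270),(248,280),(232,245),(236,212),(245,200)],(110,145),0),
"side":([(612,165),(630,155),(645,160),(647,175),(662,168),(672,180),(672,232),(680,240),(676,265),(650,288),(620,278),(605,290),(585,290),(582,235),(604,212),(608,190)],(180,105),400)}
M={}
for n,(p,o,dx) in poly.items():
    m=np.zeros((440,400),np.uint8);cv2.fillPoly(m,[np.array(p)-[dx,0]],1);M[n]=m
cam={n:ctrl.camera_params(n) for n in M}
def sil(n,v,sh):
    m=np.zeros((440,400),np.uint8)
    for b in parts:
        q=(proj(n,W(v,np.array(b).reshape(-1,3)/1000.),cam[n])+sh-np.array(poly[n][1])+.35)*4
        cv2.fillConvexPoly(m,cv2.convexHull(q.astype(np.float32)).astype(np.int32),1)
    return m
def cost(v):
    return sum(1-(sil(n,v[:3],v[3+2*i:5+2*i])&M[n]).sum()/(sil(n,v[:3],v[3+2*i:5+2*i])|M[n]).sum() for i,n in enumerate(M))+.005*(v[3:]**2).sum()
best=None
for dx in(-.07,-.03,.01):
  for dy in(0,.04):
   for a in(-.3,0,.3):
    v0=np.array([R[0]+dx,R[1]+dy,R[2]+a,0,0,0,0]);sx=np.vstack([v0]+[v0+np.eye(7)[i]*[.02,.02,.2,1,1,1,1][i] for i in range(7)])
    r=minimize(cost,v0,method="Nelder-Mead",options=dict(initial_simplex=sx,maxiter=700))
    if best is None or r.fun<best.fun: best=r
print(best.fun,best.x[:2],np.degrees(best.x[2]),best.x[3:])
np.save("han.npy",best.x[:3]);H=best.x[:3]
print("in riser",(np.array([[np.cos(R[2]),np.sin(R[2])],[-np.sin(R[2]),np.cos(R[2])]])@(H[:2]-R[:2])))
out=[]
for n,(a,b,c,d) in {"scene":(110,145,310,325),"side":(115,105,315,285)}.items():
    im=ctrl.get_image(n)[b:d,a:c];s=2 if 0 else 2
    im=cv2.resize(im,None,fx=s,fy=s*1.0,interpolation=cv2.INTER_CUBIC);o=np.array([a,b])
    for bb in parts: draw(im,n,H,bb,(0,0,255),o,s)
    draw(im,n,R,box(-100,100,-130,130,0,119),(0,255,0),o,s)
    draw(im,n,T,box(-120,0,-100,100,0,12)+box(-77,-63,-78,78,94,112)+[((-77,y,101),(-126,y,107)) for y in(-32,32)],(0,255,0),o,s)
    draw(im,n,G,box(104,152,36,44,2.5,22.5)+box(104,152,-44,-36,2.5,22.5)+box(-58,30,-28,-10,2,44)+box(-33,33,18,28,2,44),(0,255,0),o,s)
    out.append(im)
cv2.imwrite("pics/ov.png",np.hstack(out))
E
python3 f2.py
```

```text
0.3459118413495658 [ 0.67281367 -0.16232344] -4.697978825541374 [0.04966989 0.58372108 1.64591799 0.16620057]
in riser [-0.0370116   0.01899955]
```

View pics/ov.png

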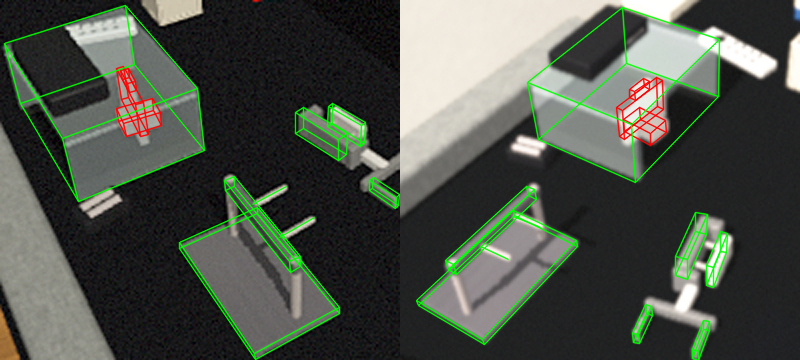

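```bash
python3 -m creep '[[31,-15,-4,0,0,-40],[31,-15,-4,0,0,-40],[31,-15,-4,0,0,-40],[31,-15,-4,0,0,-40],[31,-15,-4,0,0,-40],[40.3,-47.9,-4,0,0,-80.5],[40.3,-47.9,-4,0,0,-80.5],[40.3,-47.9,-4,0,0,-80.5],[40.3,-47.9,-4,0,0,-80.5],[40.3,-47.9,-4,0,0,-80.5]]' 1 20
python3 -m creep '[[0,0,0,0,0,0],[0,0,0,0,0,0]]'
cat >> h.py <<'E'
def tool():
    from scipy.spatial.transform import Rotation as Ro
    o=ctrl.get_obs();return o["tcp_pos"],Ro.from_euler("xyz",o["eef_rot"]).as_matrix()
def togo(target,yaw):  # print rows to reach target TCP, tool yaw deg (pointing down)
    from scipy.spatial.transform import Rotation as Ro
    p,R=tool();Rt=Ro.from_euler("xyz",[np.pi,0,np.radians(yaw)]).as_matrix()
    print("row",np.round(R.T@(np.array(target)-p)*100,2),np.round(np.degrees(Ro.from_matrix(R.T@Rt).as_rotvec()),2))
E
python3 - <<'E'
from h import *
t,R=tool();p=ctrl.camera_params("wrist");Rc=cv2.Rodrigues(np.array(p["rvec"]))[0];c=-Rc.T@np.array(p["tvec"])
print(t,ctrl.get_obs()["eef_rot"],"cam in tool",R.T@(c-t),"axis",R.T@Rc[2],p["fx"])
im=cv2.resize(ctrl.get_image("wrist"),(800,600),interpolation=cv2.INTER_CUBIC);n="wrist"
_,_,G=np.load("fits.npy")
draw(im,n,G,box(104,152,36,44,2.5,22.5)+box(104,152,-44,-36,2.5,22.5),(0,255,0),np.zeros(2),800/512)
cv2.imwrite("pics/w1.png",im)
E
```

```text
clock: 1.65
tcp_pos: [0.4312, -0.0165, 0.271]
eef_rot: [3.141, 0.0, 1.834]
contact_force: [1.1, -0.0, 0.7]
width: 0.0857
grasp_force: 0.0
clock: 1.9
tcp_pos: [0.4319, -0.0184, 0.2709]
eef_rot: [3.141, 0.001, 1.834]
contact_force: [1.2, -0.6, -0.4]
width: 0.0855
grasp_force: 0.0
[ 0.4318613  -0.01843953  0.27088461] [3.14114922e+00 5.17722300e-04 1.83368913e+00] cam in tool [ 0.08053185 -0.00053681 -0.1427343 ] axis [-3.16404029e-01 -1.40535393e-04  9.48624515e-01] 330.57407643666096
```

View pics/w1.png

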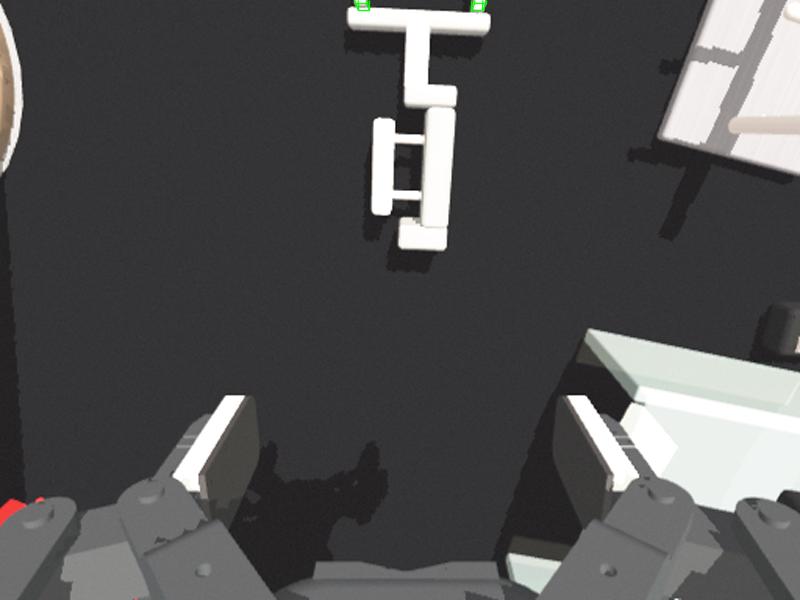

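Run:
```python
from h import *
G0=np.load("fits.npy")[2]
w="wrist";q=lambda x,y:(x*.64-.2,y*.64-.2)
G=fit(G0,[(w,q(348,8),(104,49,22)),(w,q(490,13),(104,-49,22)),(w,q(374,119),(33,28,44)),(w,q(373,206),(-33,28,44)),(w,q(456,112),(33,-28,44)),(w,q(451,220),(-33,-28,44))])
F=np.load("fits.npy");F[2]=G;np.save("fits.npy",F)
p,R=tool()
togo([*W(G,[0,0,0])[0,:2],.15],np.degrees(G[2]));
```

```text
[0.4238 0.0307] 103.1
[[-1.2, -0.9], [0.9, -0.6], [-0.0, -0.0], [-0.2, 6.6], [0.4, 6.3], [-0.2, -0.7]]
row [ 5.03  0.5  12.07] [0.01 0.02 1.88]
```

```bash
python3 -m creep '[[5.3,0.5,12,0,0,1.9],[5.3,0.5,12,0,0,1.9],[5.3,0.5,12,0,0,1.9],[5.3,0.5,12,0,0,1.9]]' 1 20
python3 - <<'E'
from h import *
G=np.load("fits.npy")[2];P=W(G,[.005,0,0])[0];togo([P[0],P[1],.010],np.degrees(G[2]))
E
```

```text
clock: 2.45
tcp_pos: [0.4237, 0.0331, 0.1514]
eef_rot: [3.141, 0.0, 1.799]
contact_force: [-0.5, -0.1, 1.1]
width: 0.0854
grasp_force: 0.0
row [ 0.27 -0.05 14.14] [ 0.02  0.02 -0.04]
```

```bash
python3 -m creep '[[0.2,0,5,0,0,0],[0.2,0,10,0,0,0],[0.2,0,13,0,0,0],[0.2,0,14,0,0,0],[0.2,0,14,0,0,0]]' 1 25
python3 -m creep '[[0,0,0,0,0,0],[0,0,0,0,0,0],[0,0,0,0,0,0],[0,0,0,0,0,0],[0,0,0,0,0,0],[0,0,0,0,0,0]]' 0.28 25
```

```text
clock: 3.08
tcp_pos: [0.4233, 0.0355, 0.0115]
eef_rot: [3.14, 0.0, 1.799]
contact_force: [-0.0, -0.5, -0.4]
width: 0.0853
grasp_force: 0.0
clock: 3.82
tcp_pos: [0.4234, 0.0361, 0.0119]
eef_rot: [3.138, 0.001, 1.799]
contact_force: [0.8, -0.1, 10.3]
width: 0.0548
grasp_force: 8.8
```

```bash
python3 -m creep '[[0,0,-2,0,0,0],[0,0,-4.5,0,0,0],[0,0,-6,0,0,0],[-2,-0.3,-6,0,0,7],[-4,-0.6,-6,0,0,15],[-6,-0.9,-6,0,0,23],[-8,-1.2,-6,0,0,31],[-10,-1.4,-6,0,0,39],[-12,-1.7,-6,0,0,47],[-14,-2,-6,0,0,54]]' 0.28 25
python3 - <<'E'
from h import *
togo([.44,-.158,.072],-4)
E
```

```text
clock: 5.08
tcp_pos: [0.4346, -0.1054, 0.0713]
eef_rot: [3.141, -0.0, 0.853]
contact_force: [-0.4, -0.6, -1.5]
width: 0.0551
grasp_force: 8.2
row [-3.61  3.86 -0.06] [ 4.000e-02 -3.000e-02  5.288e+01]
```

```bash
python3 -m creep '[[-0.5,0.5,0,0,0,7],[-1,1,0,0,0,15],[-1.5,1.6,0,0,0,23],[-2,2.2,0,0,0,31],[-2.6,2.8,0,0,0,39],[-3.1,3.3,0,0,0,46],[-3.6,3.9,0,0,0,53],[-3.6,3.9,0,0,0,53],[-3.6,3.9,0,0,0,53]]'
python3 - <<'E'
from h import *
out=[]
for n,(a,b,c,d) in {"scene":(110,150,310,300),"side":(130,110,330,260)}.items():
    im=cv2.resize(ctrl.get_image(n)[b:d,a:c],None,fx=4,fy=4,interpolation=cv2.INTER_CUBIC)
    out.append(im[:,200:600] if 0 else cv2.resize(im,(800,600)))
cv2.imwrite("pics/pre.png",np.hstack([cv2.resize(o,(400,300)) for o in out]))
p,R=tool();print(p)
t,Rm=tool()
E
python3 - <<'E'
import cv2,numpy as np
from plant import ctrl
A=ctrl.get_image("scene")[150:260,110:270];B=ctrl.get_image("side")[110:220,170:330]
f=lambda i:cv2.resize(i,(640,440)[:2],interpolation=cv2.INTER_CUBIC)[:,:]
cv2.imwrite("pics/pre.png",np.vstack([cv2.resize(A,(436,300),interpolation=cv2.INTER_CUBIC),cv2.resize(B,(436,300),interpolation=cv2.INTER_CUBIC)]))
E
```

```text
clock: 6.2
tcp_pos: [0.4404, -0.1573, 0.071]
eef_rot: [3.141, -0.0, -0.065]
contact_force: [0.5, 1.0, -1.9]
width: 0.0546
grasp_force: 8.2
[ 0.44042235 -0.15725913  0.07088858]
```

View pics/pre.png

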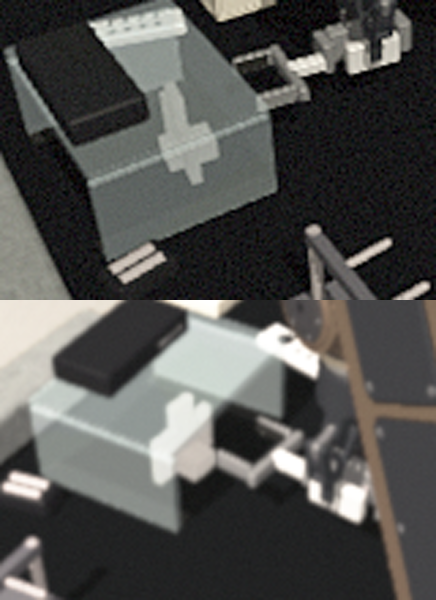

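```bash
python3 - <<'E'
from h import *
t,Rm=tool();g=np.array([t[0]-.005,t[1]+.003,-.065]);g[:2]=t[:2]-.005*np.array([1,-.06])+np.array([0,.0006])
P=W(g,np.array([[152,38,22.5],[152,-38,22.5],[104,49,22.5],[104,-49,22.5]])/1000.);P[:,2]+=.059
print(P)
for n,o,dy in(("scene",(110,150),0),("side",(170,110),300)):
    print(n,np.round((proj(n,P)-o+.35)*2.725+[0,dy],1).tolist())
E
cp pics/pre.png /tmp/
python3 - <<'E'
import cv2,numpy as np
from plant import ctrl
A=ctrl.get_image("scene")[150:225,150:240];B=ctrl.get_image("side")[130:205,205:295]
cv2.imwrite("pics/pre2.png",np.hstack([cv2.resize(i,(400,333),interpolation=cv2.INTER_CUBIC) for i in(A,B)]))
E
```

```text
[[ 0.58959591 -0.12834136  0.0815    ]
 [ 0.58465939 -0.20418086  0.0815    ]
 [ 0.54241177 -0.11424678  0.0815    ]
 [ 0.53604626 -0.21203983  0.0815    ]]
scene [[257.5, 92.8], [233.8, 57.5], [301.1, 86.3], [268.9, 41.8]]
side [[218.4, 451.1], [257.8, 418.3], [246.2, 472.2], [296.3, 428.5]]
```

View pics/pre2.png

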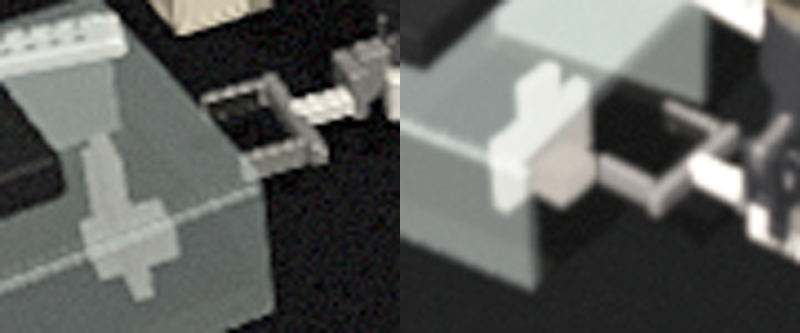

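```bash
python3 - <<'E'
s=open("f2.py").read().split("out=[]")[0]
import re
a=s.index('poly={');b=s.index('M={}')
s=s[:a]+'''poly={"scene":([(80,142),(115,135),(128,165),(130,203),(168,203),(180,245),(152,262),(155,297),(135,300),(125,277),(95,272),(78,235),(85,215),(92,200)],(150,150),0),
"side":([(522,68),(545,60),(562,75),(580,70),(592,85),(592,140),(600,155),(598,190),(570,208),(533,195),(512,212),(492,205),(490,145),(520,120),(515,100)],(205,130),400)}
'''+s[b:].replace("+.35)*4","+.35)*4.444").replace(".005*(v[3:]**2).sum()",".05*((v[3:]-[.4,1.2,0,0])**2).sum()").replace("sh-np","sh-np").replace('(-.07,-.03,.01)','(-.05,-.03)').replace('(0,.04)','(0,.02)')
s+='''
out=[]
for i,(n,(o)) in enumerate((("scene",(150,150)),("side",(205,130)))):
    im=cv2.resize(ctrl.get_image(n)[o[1]:o[1]+75,o[0]:o[0]+90],(400,333),interpolation=cv2.INTER_CUBIC)
    for bb in parts: draw(im,n,H,bb,(0,0,255),np.array(o)-best.x[3+2*i:5+2*i],4.444)
    out.append(im)
cv2.imwrite("pics/ov2.png",np.hstack(out))
'''
open("f3.py","w").write(s)
E
python3 f3.py
```

```text
0.37598825217372595 [ 0.67079673 -0.16597727] -3.1336153390796833 [0.13595862 1.28081454 0.43756971 0.35973585]
in riser [-0.0391255   0.01540095]
```

View pics/ov2.png

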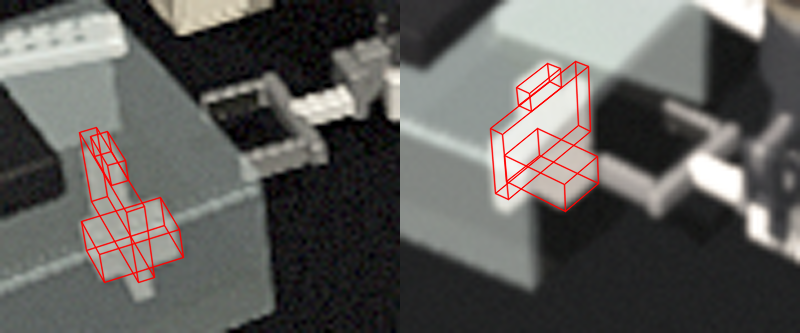

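The reacher is held ahead of the riser. The overlay fits in both views and puts the hanger at (0.671, -0.166), yaw -3°. Next I lower the reacher and slide it in.

```bash
python3 -m creep '[[0,0,2,0,0,0],[0,0,4,0,0,0],[0,0,5,0,0,0],[0,0,5.5,0,0,0],[0,0,5.5,0,0,0]]'
python3 -m creep '[[1,0,0,0,0,0],[2,0,0,0,0,0],[3,0,0,0,0,0],[4,-0.1,0,0,0,0],[5,-0.1,0,0,0,0],[5.6,-0.1,0,0,0,0],[6.1,-0.1,0,0,0,0],[6.5,-0.1,0,0,0,0],[6.5,-0.1,0,0,0,0]]'
```

```text
clock: 7.22
tcp_pos: [0.4406, -0.1576, 0.0158]
eef_rot: [3.142, 0.0, -0.068]
contact_force: [0.5, -0.4, -1.5]
width: 0.0545
grasp_force: 8.2
clock: 8.35
tcp_pos: [0.5055, -0.161, 0.0157]
eef_rot: [3.141, -0.0, -0.068]
contact_force: [-0.3, 0.6, -2.4]
width: 0.0549
grasp_force: 8.2
```

No unexpected contact. Next, squeeze.

```bash
python3 -m creep '[[0,0,0,0,0,0],[0,0,0,0,0,0],[0,0,0,0,0,0],[0,0,0,0,0,0],[0,0,0,0,0,0],[0,0,0,0,0,0],[0,0,0,0,0,0],[0,0,0,0,0,0]]' -0.9 30
```

```text
clock: 9.35
tcp_pos: [0.5054, -0.161, 0.0157]
eef_rot: [3.142, 0.0, -0.068]
contact_force: [-1.3, -0.6, -1.0]
width: 0.0406
grasp_force: 33.5
```

```bash
python3 -m creep '[[-0.5,0,0,0,0,0],[-1.3,0.1,0,0,0,0],[-2.3,0.2,0,0,0,0],[-3.3,0.3,0,0,0,0],[-4.3,0.3,0,0,0,0],[-5.3,0.4,0,0,0,0],[-6,0.5,0,0,0,0]]'
python3 -m creep '[[-1,0.1,0,0,0,0],[-2,0.2,0,0,0,0],[-3,0.3,0,0,0,0],[-3.7,0.3,0,0,0,0],[-4.2,0.3,0,0,0,0],[-4.3,0.3,0,0,0,0],[-4.3,0.3,0,0,0,0]]'
python3 - <<'E'
from h import *
for n in("scene","side"): cv2.imwrite(f"/tmp/{n}p.png",ctrl.get_image(n))
E
```

```text
clock: 10.22
tcp_pos: [0.4446, -0.1619, 0.0158]
eef_rot: [3.142, 0.0, -0.068]
contact_force: [1.9, -0.3, -1.1]
width: 0.0407
grasp_force: 33.2
clock: 11.1
tcp_pos: [0.402, -0.1619, 0.0157]
eef_rot: [-3.142, 0.0, -0.068]
contact_force: [-1.6, -0.4, -1.3]
width: 0.0404
grasp_force: 33.5
```

```bash
cat > f4.py <<'E'
from h import *
from scipy.optimize import minimize
parts=[box(-6,6,-50,50,14,77),box(-6,6,-18,18,77,96),box(-36,22,-20,20,0,26)]
SH={"scene":np.array([.2,1.2]),"side":np.array([.3,.3])}
def load(f="/tmp/%sp.png"):
    return {n:cv2.resize(cv2.cvtColor(cv2.imread(f%n),cv2.COLOR_BGR2GRAY),None,fx=4,fy=4,interpolation=cv2.INTER_CUBIC).astype(float) for n in SH}
cam={n:ctrl.camera_params(n) for n in SH}
def mask(n,v,z=0):
    m=np.zeros((1536,2048),np.uint8)
    for b in parts:
        P=W(v,np.array(b).reshape(-1,3)/1000.);P[:,2]+=z
        q=(proj(n,P,cam[n])+SH[n]+.5)*4-.5
        cv2.fillConvexPoly(m,cv2.convexHull(q.astype(np.float32)).astype(np.int32),1)
    return m
K=np.ones((17,17),np.uint8)
def score(I,v,z=0,ns=("scene","side"),verbose=0):
    t=0
    for n in ns:
        m=mask(n,v,z)
        ys,xs=np.where(m); y0,y1,x0,x1=max(ys.min()-12,0),ys.max()+12,max(xs.min()-12,0),xs.max()+12
        mm=m[y0:y1,x0:x1];ring=cv2.dilate(mm,K)-mm;J=I[n][y0:y1,x0:x1]
        a,b=J[mm>0],J[ring>0]
        if verbose: print(n,round(a.mean()),round(b.mean()),round(a.std()),round(b.std()))
        t+=(a.mean()-b.mean())/60.-a.std()/60.
    return t
def refine(I,v0,z=0,ns=("scene","side")):
    best=None
    for a in(-.08,0,.08):
        v=np.array(v0)+[0,0,a];sx=np.vstack([v,v+[.012,0,0],v+[0,.012,0],v+[0,0,.12]])
        r=minimize(lambda v:-score(I,v,z,ns),v,method="Nelder-Mead",options=dict(initial_simplex=sx,maxiter=150))
        if best is None or r.fun<best.fun:best=r
    print("fit",np.round(best.x[:2],4),round(np.degrees(best.x[2]),1),best.fun);score(I,best.x,z,ns,1);return best.x
E
python3 - <<'E'
from f4 import *
I=load()
score(I,[.671,-.166,-.055],verbose=1)
for ns in(("scene","side"),("scene",),("side",)): refine(I,[.5676,-.167,-.055],ns=ns)
E
```

```text
scene 110 110 15 17
side 105 105 58 62
fit [ 0.569  -0.1644] -4.9 -2.075889543740068
scene 175 75 41 56
side 203 89 48 64
fit [ 0.5692 -0.1661] -4.9 -0.99931869145187
scene 176 75 41 54
fit [ 0.5692 -0.1644] -5.2 -1.1094267139853655
side 203 88 48 64
```

```bash
python3 -m creep '[[0,0,0.2,0,0,0],[0,0,0.3,0,0,0],[0,0,0.35,0,0,0]]'
python3 -m creep '[[0,0,0,0,0,0],[0,0,0,0,0,0],[0,0,0,0,0,0],[0,0,0,0,0,0],[0,0,0,0,0,0],[0,0,0,0,0,0]]' 1 30
python3 -m creep '[[0,0,-1,0,0,0],[0,0,-3,0,0,0],[0,0,-6,0,0,0],[0,0,-11,0,0,0],[0,0,-16,0,0,0],[0,0,-20,0,0,0],[0,0,-20,0,0,0]]'
python3 - <<'E'
from h import *
for n in("scene","side"): cv2.imwrite(f"/tmp/{n}p.png",ctrl.get_image(n))
from f4 import *
I=load();v=refine(I,[.569,-.165,-.085]);np.save("han.npy",v)
E
```

```text
clock: 11.58
tcp_pos: [0.4023, -0.1622, 0.0142]
eef_rot: [3.14, -0.002, -0.068]
contact_force: [-7.8, -0.5, 55.8]
width: 0.0403
grasp_force: 40.2
clock: 12.32
tcp_pos: [0.4021, -0.162, 0.0122]
eef_rot: [3.142, 0.0, -0.068]
contact_force: [0.1, -0.2, -0.2]
width: 0.0852
grasp_force: 0.0
clock: 13.2
tcp_pos: [0.4027, -0.1622, 0.2153]
eef_rot: [3.139, -0.005, -0.068]
contact_force: [0.5, -0.5, -0.8]
width: 0.0854
grasp_force: 0.0
fit [ 0.5694 -0.1657] -4.8 -2.1343286403017196
scene 177 78 41 54
side 207 90 48 63
```

Run:
```python
from h import *
v=np.load("han.npy");togo([v[0],v[1],.13],-4.8)
```

```text
row [16.74 -0.75  8.25] [ 0.02 -0.04  0.91]
```

```bash
python3 -m creep '[[5,0,0,0,0,0],[10,-0.5,1,0,0,0.9],[15,-0.7,4,0,0,0.9],[16.7,-0.7,7,0,0,0.9],[16.7,-0.7,8.5,0,0,0.9],[16.7,-0.7,8.5,0,0,0.9],[16.7,-0.7,8.5,0,0,0.9]]' 1 30
python3 - <<'E'
from h import *
v=np.load("han.npy");togo([v[0],v[1],.079],-4.8)
E
```

```text
clock: 14.18
tcp_pos: [0.5689, -0.1665, 0.1282]
eef_rot: [3.141, -0.001, -0.084]
contact_force: [0.6, 0.1, 0.5]
width: 0.0855
grasp_force: 0.0
row [ 0.04 -0.09  4.92] [ 0.02 -0.04 -0.01]
```

```bash
python3 -m creep '[[0,0,2,0,0,0],[0,0,3.5,0,0,0],[0,0,4.5,0,0,0],[0,0,4.9,0,0,0],[0,0,4.9,0,0,0]]'
python3 -m creep '[[0,0,0,0,0,0],[0,0,0,0,0,0],[0,0,0,0,0,0],[0,0,0,0,0,0],[0,0,0,0,0,0],[0,0,0,0,0,0],[0,0,0,0,0,0]]' -1 40
```

```text
clock: 14.8
tcp_pos: [0.5692, -0.1663, 0.0783]
eef_rot: [3.142, 0.0, -0.084]
contact_force: [0.2, -0.4, -0.0]
width: 0.0854
grasp_force: 0.0
clock: 15.68
tcp_pos: [0.5694, -0.1665, 0.0786]
eef_rot: [3.141, -0.001, -0.084]
contact_force: [0.0, -1.1, 6.0]
width: 0.0347
grasp_force: 40.8
```

```bash
python3 -m creep '[[0,0,-1.5,0,0,0],[0,0,-4,0,0,0],[0,0,-7,0,0,0],[0,0,-10,0,0,0],[0,0,-13,0,0,0],[0,0,-16,0,0,0],[0,0,-17,0,0,0],[0,0,-17,0,0,0]]'
python3 - <<'E'
from h import *
togo([.51,.203,.25],1.6)
E
```

```text
clock: 16.68
tcp_pos: [0.569, -0.1662, 0.2483]
eef_rot: [3.141, -0.0, -0.084]
contact_force: [-0.5, 0.4, -1.7]
width: 0.035
grasp_force: 40.5
row [ -8.97 -36.29  -0.17] [ 0.01 -0.02 -6.39]
```

```bash
python3 -m creep '[[-1,-3,0,0,0,-1],[-2,-8,0,0,0,-2],[-3.5,-13,0,0,0,-3],[-5,-18,0,0,0,-4],[-6,-23,0,0,0,-5],[-7,-28,0,0,0,-6],[-8,-33,0,0,0,-6.4],[-9,-36.3,0,0,0,-6.4],[-9,-36.3,0,0,0,-6.4],[-9,-36.3,0,0,0,-6.4]]'
cat > f5.py <<'E'
from f4 import *
p0=ctrl.camera_params("wrist");im=ctrl.get_image("wrist");cv2.imwrite("/tmp/w.png",im)
g=cv2.cvtColor(im,cv2.COLOR_BGR2GRAY).astype(np.float32)
T=np.load("fits.npy")[1]
pin=lambda y,x:(x,y,103.5-(x+97)*np.tan(np.radians(8)))
for y in(-32,32):
    for x in(-120,-110,-100,-90):
        q=proj("wrist",W(T,np.array(pin(y,x))/1000.),p0)[0]
        if 0<q[0]<512 and 0<q[1]<384: 
            r=g[int(round(q[1])),max(0,int(q[0])-22):int(q[0])+23];print(y,x,np.round(q,1),r.astype(int).tolist())
        else: print(y,x,q,"out")
E
python3 f5.py
```

```text
clock: 17.92
tcp_pos: [0.5096, 0.2025, 0.2473]
eef_rot: [3.141, 0.002, 0.028]
contact_force: [0.9, -0.4, -1.8]
width: 0.0347
grasp_force: 40.7
-32 -120 [301.  72.] [178, 182, 177, 178, 181, 180, 181, 177, 178, 179, 179, 178, 177, 178, 179, 181, 181, 173, 99, 97, 102, 173, 252, 254, 255, 255, 254, 253, 247, 232, 192, 165, 179, 181, 182, 181, 182, 180, 183, 180, 178, 179, 181, 180, 180]
-32 -110 [301.3  58.8] [179, 181, 180, 180, 179, 180, 180, 180, 179, 180, 178, 178, 178, 177, 182, 175, 129, 99, 100, 97, 99, 148, 251, 254, 255, 255, 254, 254, 250, 239, 210, 165, 181, 181, 181, 180, 179, 180, 181, 179, 179, 180, 180, 178, 179]
-32 -100 [301.6  45.4] [182, 182, 180, 179, 179, 182, 180, 180, 179, 180, 179, 181, 181, 182, 177, 158, 153, 96, 97, 99, 97, 126, 232, 253, 254, 255, 255, 254, 252, 244, 227, 181, 165, 179, 178, 178, 179, 180, 181, 178, 179, 179, 179, 180, 180]
-32 -90 [301.9  31.8] [97, 97, 98, 98, 94, 97, 98, 96, 99, 98, 99, 96, 98, 97, 98, 98, 97, 101, 101, 99, 98, 104, 176, 252, 254, 255, 255, 254, 253, 248, 235, 197, 140, 104, 99, 102, 101, 99, 98, 101, 99, 101, 104, 99, 10
[... 265 characters left out ...]
  58.8] [193, 190, 190, 191, 190, 190, 192, 193, 191, 191, 193, 191, 191, 190, 191, 190, 192, 192, 189, 189, 189, 206, 249, 254, 255, 255, 254, 252, 242, 220, 179, 158, 176, 187, 186, 188, 186, 189, 186, 185, 186, 187, 187, 188, 185]
32 -100 [221.2  45.4] [193, 191, 192, 191, 192, 192, 192, 192, 192, 194, 191, 192, 192, 193, 190, 190, 190, 191, 190, 189, 190, 214, 253, 254, 255, 255, 254, 250, 238, 213, 173, 161, 185, 185, 183, 185, 183, 185, 183, 184, 185, 183, 187, 184, 186]
32 -90 [220.9  31.8] [164, 163, 163, 156, 97, 98, 98, 96, 96, 98, 98, 96, 98, 98, 97, 96, 98, 97, 96, 95, 97, 103, 183, 254, 254, 255, 254, 253, 249, 235, 205, 162, 131, 97, 94, 96, 100, 97, 96, 96, 98, 97, 96, 96, 96]
```

Run:
```python
from f4 import *
im=cv2.imread("/tmp/w.png");g=cv2.cvtColor(im,cv2.COLOR_BGR2GRAY);p=ctrl.camera_params("wrist")
t,R=tool();v=[t[0],t[1],ctrl.get_obs()["eef_rot"][2]]
def pr(x,y,z):
    P=W(v,np.array([x,y,0])/1000.);P[:,2]=t[2]-.0786+z/1000.;return proj("wrist",P,p)[0]
for y in(50,-50):
    for z in(74,60,45,30,20):
        q=pr(6,y,z);r,c=int(round(q[1])),int(q[0]);print(y,z,np.round(q,1),g[r,c-15:c+16].tolist() if 0<=r<384 else "")
print("hole",pr(6,32,45),pr(6,-32,45))
for y in(32,-32):
    q=pr(6,y,45);r,c=int(round(q[1])),int(q[0]);print(g[r,c-20:c+21].tolist())
    print("col",g[r-24:min(384,r+25),c].tolist())
```

```text
50 74 [156.4 239.5] [30, 31, 31, 33, 34, 30, 30, 31, 30, 32, 33, 32, 31, 32, 34, 32, 31, 32, 32, 31, 32, 28, 31, 29, 34, 187, 255, 255, 255, 255, 255]
50 60 [164.1 227.5] [31, 32, 28, 31, 33, 33, 29, 34, 34, 32, 34, 33, 34, 30, 29, 33, 33, 32, 48, 131, 218, 228, 229, 228, 222, 211, 211, 211, 213, 211, 212]
50 45 [171.2 216.4] [32, 32, 32, 35, 31, 34, 33, 32, 34, 31, 32, 32, 30, 31, 31, 35, 30, 32, 46, 128, 215, 226, 225, 225, 225, 226, 225, 226, 225, 225, 225]
50 30 [177.3 206.9] [31, 33, 34, 31, 33, 31, 31, 34, 32, 32, 29, 28, 32, 31, 31, 33, 34, 30, 60, 169, 225, 226, 226, 226, 227, 227, 227, 226, 226, 226, 226]
50 20 [180.9 201.2] [33, 33, 31, 32, 33, 32, 33, 32, 31, 29, 32, 35, 33, 30, 29, 30, 28, 32, 33, 77, 201, 228, 228, 228, 224, 224, 228, 227, 226, 228, 227]
-50 74 [358.5 239.5] [234, 234, 233, 233, 233, 234, 233, 233, 234, 234, 225, 76, 32, 29, 30, 32, 33, 32, 34, 30, 30, 32, 31, 29, 32, 31, 31, 29, 26, 30, 30]
-50 60 [351.  227.4] [206, 208, 207, 207, 206, 205, 205, 207, 206, 206, 205, 207, 205, 206, 205, 206, 194, 89, 30, 32, 31, 31, 32, 34, 32, 31, 32, 31, 32, 32, 30]
-5
[... 761 characters left out ...]
[32, 192, 227, 228, 226, 224, 227, 227, 226, 228, 223, 222, 222, 225, 227, 226, 226, 215, 209, 217, 251, 255, 255, 254, 233, 232, 233, 232, 232, 233, 234, 233, 233, 230, 227, 227, 227, 228, 226, 254, 255, 255, 255, 255, 255, 255, 255, 255, 255]
[210, 208, 210, 211, 210, 210, 209, 212, 220, 232, 232, 232, 232, 232, 231, 231, 230, 231, 230, 232, 231, 231, 230, 231, 230, 230, 230, 230, 231, 230, 231, 230, 230, 221, 215, 253, 241, 226, 225, 226, 225]
col [175, 219, 223, 221, 223, 225, 223, 225, 226, 222, 220, 220, 221, 226, 223, 222, 222, 224, 223, 250, 255, 253, 231, 231, 231, 232, 231, 231, 231, 231, 231, 231, 217, 207, 206, 206, 206, 207, 221, 230, 232, 233, 232, 233, 233, 235, 235, 232, 233]
```

Run:
```python
from f4 import *
im=cv2.imread("/tmp/w.png");g=cv2.cvtColor(im,cv2.COLOR_BGR2GRAY);p=ctrl.camera_params("wrist")
T=np.load("fits.npy")[1]
for y,c in((-32,305),(32,225)):
    print(proj("wrist",W(T,np.array([-126,y,107])/1000.),p)[0],g[66:100,c].tolist())
for x in(-77,-70):print(x,proj("wrist",W(T,np.array([x,-32,112])/1000.),p)[0])
print(g[0:40,290].tolist())
c=W(T,np.array([[-97,-1.0,0],[-150,-1.,0]])/1000.);print("TCP xy at pin middle / at -150:",c)
togo([c[1,0],c[1,1],.0786+.0615],np.degrees(T[2]))
```

```text
[300.24690237  80.14526542] [254, 254, 254, 254, 254, 254, 254, 254, 254, 254, 254, 254, 253, 252, 250, 244, 227, 131, 34, 31, 30, 21, 19, 20, 19, 28, 30, 30, 32, 35, 32, 29, 32, 29]
[221.52285275  80.23864152] [254, 254, 254, 254, 254, 254, 254, 254, 254, 255, 255, 255, 254, 253, 250, 243, 225, 131, 34, 32, 31, 32, 32, 32, 28, 31, 33, 32, 33, 29, 31, 29, 32, 30]
-77 [303.51986499  11.46819922]
-70 [303.90846785   0.94451272]
[176, 178, 177, 179, 178, 176, 177, 176, 174, 174, 174, 165, 151, 143, 121, 89, 72, 74, 111, 162, 184, 184, 186, 187, 184, 185, 135, 96, 101, 101, 101, 99, 96, 98, 101, 101, 99, 98, 97, 101]
TCP xy at pin middle / at -150: [[0.6192014  0.20198047 0.        ]
 [0.56622316 0.20046193 0.        ]]
row [ 5.65  0.32 10.73] [ 0.03  0.07 -0.06]
```

```bash
python3 -m creep '[[2.5,0.2,1,0,0,0],[4.6,0.3,3,0,0,0],[4.6,0.3,6,0,0,0],[4.6,0.3,9,0,0,0],[4.6,0.3,10.7,0,0,0],[4.6,0.3,10.7,0,0,0],[4.6,0.3,10.7,0,0,0]]'
python3 - <<'E'
from f4 import *
p=ctrl.camera_params("wrist");im=ctrl.get_image("wrist");cv2.imwrite("/tmp/w2.png",im);g=cv2.cvtColor(im,cv2.COLOR_BGR2GRAY)
T=np.load("fits.npy")[1];t,R=tool();yaw=ctrl.get_obs()["eef_rot"][2]
togo([*W(T,np.array([[-102,-1.0,0]])/1000.)[0,:2],t[2]],np.degrees(T[2]))
v=[t[0],t[1],yaw]
def edge(r,x,s):  # subpixel step near col x
    row=cv2.GaussianBlur(g[r-1:r+2].astype(float).mean(0).reshape(1,-1),(3,1),0)[0];d=np.diff(row)*s
    a=int(x)-9;return a+np.argmax(d[a:a+18])+.5
for z in(45,30,20):
    c=[]
    for y,s in((50,1),(-50,-1)):
        P=W(v,np.array([6,y,0])/1000.);P[:,2]=t[2]-.0786+z/1000;q=proj("wrist",P,p)[0];c+=[q[0],edge(int(round(q[1])),q[0],s)]
    print("plate z",z,np.round(c,1),"off mm",round(((c[1]+c[3])-(c[0]+c[2]))/2/(c[2]-c[0])*100,2))
for x in(-115,-105,-95):
    q=[proj("wrist",W(T,np.array([x,y,103.5-(x+97)*.1405])/1000.),p)[0] for y in(32,-32)]
    c=[]
    for u in q:
        r=int(round(u[1]))
        if not 0<r<383: continue
        row=g[r].astype(int);k=np.where(row[int(u[0])-8:int(u[0])+22]>238)[0];c.append((int(u[0])-8+k.min()+k.max()+int(u[0])-8)/2 if len(k) else np.nan)
    print("pins x",x,np.round(q,1).tolist(),c,"off mm",(sum(c)-q[0][0]-q[1][0])/2/(q[1][0]-q[0][0])*64 if len(c)==2 else "")
E
```

```text
clock: 18.85
tcp_pos: [0.5565, 0.2011, 0.1422]
eef_rot: [-3.141, -0.001, 0.028]
contact_force: [-0.4, -0.7, -2.1]
width: 0.035
grasp_force: 40.7
row [5.78 0.1  0.01] [-0.02 -0.1  -0.04]
plate z 45 [171.  174.5 344.1 346.5] off mm 1.69
plate z 30 [177.1 180.5 338.3 340.5] off mm 1.74
plate z 20 [180.8 183.5 334.8 337.5] off mm 1.76
pins x -115 [[199.1, 149.5], [315.9, 149.4]] [np.float64(202.5), np.float64(320.0)] off mm 2.0552834311546904
pins x -105 [[198.5, 130.8], [316.4, 130.7]] [np.float64(202.5), np.float64(321.0)] off mm 2.3242688236204874
pins x -95 [[197.9, 111.7], [317.0, 111.6]] [np.float64(201.0), np.float64(322.0)] off mm 2.1847284803376112
```

```bash
python3 -m creep '[[0,0.05,0.2,0,0,0],[1,0.05,0.2,0,0,0],[2,0.05,0.2,0,0,0],[2.6,0.05,0.2,0,0,0],[3.1,0.05,0.2,0,0,0],[3.6,0.05,0.2,0,0,0],[3.6,0.05,0.2,0,0,0]]'
```

```text
clock: 19.77
tcp_pos: [0.5921, 0.2018, 0.1391]
eef_rot: [3.142, -0.0, 0.028]
contact_force: [0.2, -0.9, -1.8]
width: 0.0348
grasp_force: 40.7
```

```bash
python3 -m creep '[[0.5,0,0.05,0,0,0],[1,0,0.1,0,0,0],[1.5,0,0.15,0,0,0],[2,0,0.2,0,0,0],[2,0,0.2,0,0,0]]'
```

```text
clock: 20.4
tcp_pos: [0.6122, 0.2023, 0.137]
eef_rot: [3.141, -0.0, 0.028]
contact_force: [-0.6, 0.8, -2.4]
width: 0.0348
grasp_force: 40.7
```

```bash
python3 -m creep '[[0,0,0.15,0,0,0],[0,0,0.3,0,0,0],[0,0,0.4,0,0,0],[0,0,0.4,0,0,0]]'
python3 -m creep '[[0,0,0.1,0,0,0],[0,0,0.1,0,0,0]]'
```

```text
clock: 20.9
tcp_pos: [0.6118, 0.2023, 0.1334]
eef_rot: [3.142, -0.0, 0.028]
contact_force: [-0.5, 0.2, -0.2]
width: 0.0348
grasp_force: 41.0
clock: 21.15
tcp_pos: [0.6121, 0.2024, 0.133]
eef_rot: [-3.141, -0.001, 0.028]
contact_force: [-2.2, -0.8, 6.5]
width: 0.0349
grasp_force: 41.6
```

Contact with the pins: the load has gone from -2.4 N to +6.5 N, so they now carry the hanger. Release.

```bash
python3 -m creep '[[0,0,0,0,0,0],[0,0,0,0,0,0],[0,0,0,0,0,0],[0,0,0,0,0,0],[0,0,0,0,0,0],[0,0,0,0,0,0]]' 1 30
python3 -m creep '[[0,0,-1,0,0,0],[0,0,-3,0,0,0],[0,0,-6,0,0,0],[0,0,-10,0,0,0],[-3,0,-14,0,0,0],[-9,0,-16,0,0,0],[-12,0,-16,0,0,0],[-12,0,-16,0,0,0]]'
python3 - <<'E'
from f4 import *
for n in SH: cv2.imwrite(f"/tmp/{n}p.png",ctrl.get_image(n))
I=load();T=np.load("fits.npy")[1]
for z in(.05,.054,.058):
    v=refine(I,[.612,.2015,.028],z)
    c,s=np.cos(T[2]),np.sin(T[2]);d=v[:2]-T[:2];print(z,"in stand",c*d[0]+s*d[1]+.097,-s*d[0]+c*d[1])
E
```

```text
clock: 21.9
tcp_pos: [0.6119, 0.2023, 0.1322]
eef_rot: [3.141, 0.0, 0.028]
contact_force: [-0.4, -0.1, 0.2]
width: 0.0853
grasp_force: 0.0
clock: 22.9
tcp_pos: [0.4905, 0.1991, 0.2938]
eef_rot: [-3.141, -0.002, 0.029]
contact_force: [-0.3, -0.5, 1.0]
width: 0.0857
grasp_force: 0.0
fit [0.6101 0.2023] 1.6 -1.042638147114011
scene 153 67 54 57
side 207 139 37 62
0.05 in stand -0.00909016878065827 -0.00045215181671665137
fit [0.6111 0.2024] 3.0 -1.1575670635001343
scene 152 60 55 53
side 209 138 38 52
0.054 in stand -0.008040993886866923 -0.0003085209798142246
fit [0.6111 0.2036] 1.6 -1.1927030641373384
scene 150 58 57 53
side 208 131 40 47
0.058 in stand -0.008045259383839862 0.000864004369483507
```

```bash
python3 -m creep '[[0,0,0,0,0,0],[0,0,0,0,0,0],[0,0,0,0,0,0],[0,0,0,0,0,0],[0,0,0,0,0,0],[0,0,0,0,0,0],[0,0,0,0,0,0],[0,0,0,0,0,0]]'
python3 - <<'E'
from f4 import *
a=ctrl.get_image("side");
for n in SH: cv2.imwrite(f"/tmp/{n}p.png",ctrl.get_image(n))
I=load();v=refine(I,[.611,.2025,.03],.056)
print(ctrl.sign_off())
E
```

```text
clock: 24.0
tcp_pos: [0.4919, 0.199, 0.2922]
eef_rot: [3.142, -0.0, 0.028]
contact_force: [-0.6, -0.4, -0.5]
width: 0.0851
grasp_force: 0.0
fit [0.6109 0.2031] 2.0 -1.1921860657010135
scene 151 59 56 52
side 209 134 39 50
the job is handed in; nothing more can be done
None
```

The hanger was drawn out with the reacher and hung on both pins of the grey stand, and the job was handed in at about 24 s. Camera fits put the hanger within about 1 mm sideways and 8 mm front-to-back of the pins' middle. I did not check the released reacher's final pose by camera, and the sign-off gave no verdict.

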